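# Load the bobbin case and hold it pressed shut

### The arm

A 7-joint arm with a two-finger parallel gripper is mounted at the origin on the work surface. World frame = base frame: x ahead of the robot, y to its left, z up, the work surface at z = 0. Lengths are in mm, angles in rad, forces in N, time in s.
With the tool pointing down it reaches from about 350 to 900 mm from the base axis. Payload 19.9 kg.
Tool frame: the origin (TCP) lies at the very end of the fingers, on their centre line; the grasp point (between the pads) lies 19 mm behind it; y points along the fingers, x is the direction in which the jaws open and shut, and the axes are right-handed (so a half turn about y gives the same grasp; the last joint's range is limited). The gripper opens to 94 mm and grips with 3 to 60 N. Pads are 16 mm wide; open, the fingers measure 119 mm over their backs; the gripper's body (75 mm by 177 mm) begins 78 mm behind the grasp point.
Start: joints at [-0.042, 0.417, -0.01, 1.614, 0.005, 1.111, -0.053], TCP at [624.979, 0.002, 205.425] pointing down, gripper open.
Joint ranges: [-2.81, 2.81], [-0.39, 2.02], [-1.27, 1.25], [0.06, 2.57], [-1.19, 4.33], [0.19, 2], [-2.82, 2.82]. Speed limits (rad/s): [1.89, 1.89, 2.39, 2.39, 3.01, 3.01, 3.01].

### API

Orientations are given as a rotation vector (axis times angle).
In Python, from plant import manip gives the robot as it stands.
- The arm moves only by the shell command python3 -m crank 'ROWS'. ROWS is JSON, one flat list of numbers, 7 for each row, row after row: the shift along the tool's x, y, z in m, then the turn, a rotation vector about the tool's x, y, z in degrees, then the finger opening in m, from 0 to 0.094. In form: [tx, ty, tz, rx, ry, rz, jaw, tx, ty, tz, rx, ry, rz, jaw, ...]. A call has 1 to 20 rows; each row shifts and turns the pose as measured when the row begins, along the tool's axes as they then stand; what a row does not reach is not made up. A row lasts 1/8 s, in which the tool goes at most 62.5 mm and 10.7 degrees, less where a joint would pass 70% of its speed; a pose out of reach is approached as far as the arm can. A call is refused whole if a number of a shift passes 0.0625 or a number of a turn 10.7, either way. A call with a gripper value outside its range is refused whole. The fingers move at their own pace and stop on an object; the grip force is fixed at half the most. Time passes only in rows, so rows that do not move let the fingers close. It gives the time, the measured TCP pose, the force and the opening at its end, in the units of the state.
- manip.read_state(): the state, without advancing time (a new reading comes with each control period).
- manip.grab_frame(name): name is "scene" or "side" or "wrist"; returns the picture (400x640x3 uint8, blue, green, red); there is no depth.
- manip.camera_info(name): a dict with "fx", "fy", "cx", "cy" (pixels), "world_to_cam" (4x4, takes a point from world to camera coordinates). Camera axes: x right, y down, z forward; pixel columns grow to the right and rows downward; lengths in mm; the calibration is good to about 2 mm. A picture is of the moment at which its call begins: read the wrist's pose just before it. camera_info takes no time and is no camera call; for the wrist camera it gives the pose at the moment of the call.
- manip.close_job(): hands the job in, once; it reports no verdict.
The state is a dict: "time_s": time; "joint_pos": joint angles; "joint_velocities": joint speeds; "effort": joint torques, N m; "eef_pos": TCP position; "tool_rot": TCP orientation; "wrist_force": force on the tool from outside, world axes, zero at the start; "torque": the same for the moment, N m; "width": finger opening in mm.
Only numpy, scipy, OpenCV 4.12 (cv2) and the standard library are available. Lean on these libraries where they do the work, as an engineer would, in place of code of your own. Each camera call takes 0.05 s, during which the arm holds its last target.

### The job

Load the little bobbin case: put the empty bobbin over the middle spindle of the bottom half so that it rests on the sprung disc and let go of it, then set the cover over it with its two holes on the two dowels and press it fully shut, flush on the bottom half, against the spring. Finish while still holding the cover pressed shut with the gripper, because it springs open when let go. Leave the varnish pot, handle holder and pin vice where they are.

Things in the scene. Friction and masses are not known exactly. Their poses are not given: they have to be found in the camera images.
- base: bottom half of the bobbin case, screwed to the worktop: flat aluminium plate 150 (x) x 70 (y) x 10 mm with two steel dowels at x = -60 and +60 mm, y = 0, a spindle in the middle and a black sprung disc around the spindle. Origin: centre of its underside, on the worktop; z up. The same turned half round
- spindle_tip (a point): top of the spindle, 38 mm above the underside of the bottom half; 8 mm in diameter, upright, its top 6 mm tapering to a blunt tip
- dowel_a (a point): top of the dowel at x = -60 mm on the bottom half, 34 mm above its underside; 8 mm in diameter, its top 6 mm tapering to a blunt tip
- dowel_b (a point): top of the like dowel at x = +60 mm on the bottom half
- disc (a joint): how far the black sprung disc is pressed down, in m: 0 = up (upper face 18 mm above the underside of the bottom half), stop at 0.0055. The spring pushes up with 3.2 N at 0 and 6.4 N at 0.004, where it stands when the case is fully shut on the bobbin
- disc_top (a point): centre of the upper face of the sprung disc (48 mm in diameter, 6 mm thick)
- bobbin: empty white plastic bobbin standing upright on the worktop, 40 g: two flanges 40 mm in diameter and 7 mm thick on a core 25 mm in diameter, 28 mm tall in all, with a 12 mm bore right through. Origin: centre of its underside, z along the bore; same either way up
- bobbin_center (a point): middle of the bobbin, on its bore axis, 14 mm above its underside
- cover: cover of the bobbin case, white plastic, about 110 g, lying right way up. Flange 150 (x) x 70 (y) x 10 mm with two through holes, 10.5 mm wide, at x = -60 and +60 mm; in the middle a dome open below, 62 x 62 mm outside, 56 x 56 inside, its roof from z = 32 to 36 mm. Origin: centre of its underside; z up. Fits either way round. Shut, its origin is 10 mm above that of the bottom half
- cover_rib (a point): middle of the cover's grip rib, 49 mm above the cover's underside: 50 mm long (along the cover's x), 14 mm wide (y), from z = 36 mm (roof) to 62 mm. Set on the bobbin and not pressed, the cover stands 4 mm above shut
- pot: bystander: sealed glass varnish pot, 48 mm in diameter, 60 mm tall; origin: centre of its underside
- holder: bystander: orange plastic handle holder with a spring clip on top, standing, 52 mm in diameter, 91 mm tall; origin: centre of its underside
- vice: bystander: small steel pin vice lying down, 90 mm long (along its x), 14 mm thick; origin: under its middle
Things that resemble listed ones, but are neither listed nor needed, are in the scene too. Leave any blue, green or yellow look-alike of the bobbin alone.

How it is judged (in metres and radians):
On the way, in this order (a step that is already met when the one before it is completed fails the run):
1. the bobbin is on the spindle, down on the disc, upright and let go (horizontal distance between bobbin_center and base below 0.005 m and angle between the z axis of bobbin and the z axis of base, either way round below 0.15 rad and z of bobbin_center in the frame of base below 0.0345 m and contact force between the fingers and bobbin below 0.05 N), for 0.2 s.
2. the cover is over the bobbin with both dowels in its holes (horizontal distance between each of bobbin_center, cover and base below 0.005 m and angle between the z axis of bobbin and the z axis of base, either way round below 0.15 rad and angle between the x axis of cover and the x axis of base, either way round below 0.08 rad and angle between cover's own z axis and vertical below 0.05 rad and z of cover in the frame of base below 0.022 m), for 0.05 s.
At the end, for the whole second after the job is handed in: bobbin on the spindle (within 5 mm, 0.15 rad); cover on the dowels (within 5 mm, 0.08 rad, tilt 0.05) and flush on the bottom half (within 1.5 mm, touching with over 0.5 N); disc down by over 2.2 mm; gripper still on the cover with over 1 N, at rest (horizontal distance between each of bobbin_center, cover and base below 0.005 m and angle between the z axis of bobbin and the z axis of base, either way round below 0.15 rad and angle between the x axis of cover and the x axis of base, either way round below 0.08 rad and angle between cover's own z axis and vertical below 0.05 rad and z of cover in the frame of base below 0.0115 m and value of joint disc above 0.0022 m and z of bobbin_center in the frame of base below 0.031 m and contact force between cover and base above 0.5 N and contact force between any of the fingers, the arm and cover above 1 N and linear speed of cover below 0.02 m/s); the arm keeps its last pose, push and grip.
It fails at once if the varnish pot is moved by more than 25 mm (distance of pot from where it was at the start of the episode above 0.025 m).
It fails at once if the handle holder is moved by more than 25 mm (distance of holder from where it was at the start of the episode above 0.025 m).
It fails at once if the pin vice is moved by more than 25 mm (distance of vice from where it was at the start of the episode above 0.025 m).
It also fails if it takes over 58 s, if anything falls off the work surface, if the arm or the gripper's body presses on something with over 40 N, if the wrist force passes 120 N, or if a joint passes its speed limit or range.

## Working session

There is one attempt and no reset: what is moved stays moved. The work goes in short steps, Python scripts to look and compute and a shell command to move; the robot and the scene stay as the last step left them, time stands still between calls to the robot, and variables do not carry over. Pictures are saved under pics/ and viewed, and the job is handed in when it is done.

```bash
mkdir -p pics; python3 - <<'E'
from plant import manip
import cv2
print(manip.read_state())
for n in ["scene","side","wrist"]:
    im=manip.grab_frame(n); cv2.imwrite(f"pics/{n}0.png",im)
    c=manip.camera_info(n); print(n,c)
E
```

```text
{'time_s': 0.0, 'joint_pos': array([-0.04151484,  0.41795589, -0.01029701,  1.61415448,  0.0046978 ,
        1.11072279, -0.05301402]), 'joint_velocities': array([ 0.00098923, -0.00019121,  0.00111589, -0.00102509,  0.00064294,
       -0.0014604 ,  0.0010452 ]), 'effort': array([ 3.52895018e-03, -8.51262331e+01,  6.40313700e-01, -4.25991547e+01,
       -4.87577857e-02,  1.87510403e-02,  1.73272206e-04]), 'eef_pos': array([ 6.24624224e+02, -6.64328146e-03,  2.04844888e+02]), 'tool_rot': array([-1.57088789e+00,  9.50980088e-04,  9.54957429e-04]), 'wrist_force': array([-0.18185665,  0.25593267, -0.42077046]), 'torque': array([ 0.03253651, -0.01581561, -0.00870228]), 'width': 93.85537463448398}
scene {'fx': 452.606338392565, 'fy': 452.606338392565, 'cx': 315.4233851671066, 'cy': 205.70205345568388, 'world_to_cam': array([[ 5.78814626e-01,  8.15426340e-01, -7.31521858e-03,
        -3.11459930e+02],
       [ 6.78639523e-01, -4.86654164e-01, -5.50105556e-01,
        -3.43425973e+02],
       [-4.52130542e-01,  3.13444745e-01, -8.35063090e-01,
         1.33551202e+03],
       [ 0.00000000e+00
[... 297 characters left out ...]
, -7.02813777e-01, -6.56916441e-01,
         1.98050506e+02],
       [ 2.35513379e-01,  6.13250508e-01, -7.53961048e-01,
         6.73213803e+02],
       [ 0.00000000e+00,  0.00000000e+00,  0.00000000e+00,
         1.00000000e+00]])}
wrist {'fx': 282.9945713953385, 'fy': 282.9945713953385, 'cx': 323.64953813179216, 'cy': 197.10767285400638, 'world_to_cam': array([[ 9.99999328e-01, -5.00719249e-04, -1.04597672e-03,
        -6.25173995e+02],
       [-2.05809098e-04, -9.64289028e-01,  2.64852089e-01,
        -2.77932940e+01],
       [-1.14124041e-03, -2.64851696e-01, -9.64288482e-01,
         3.91016771e+02],
       [ 0.00000000e+00,  0.00000000e+00,  0.00000000e+00,
         1.00000000e+00]])}
```

View pics/scene0.png

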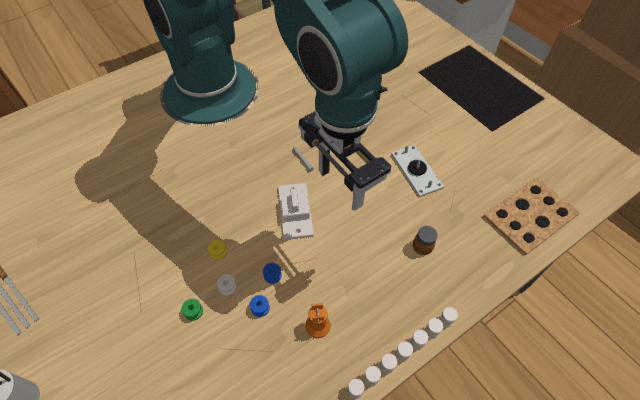

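View pics/side0.png

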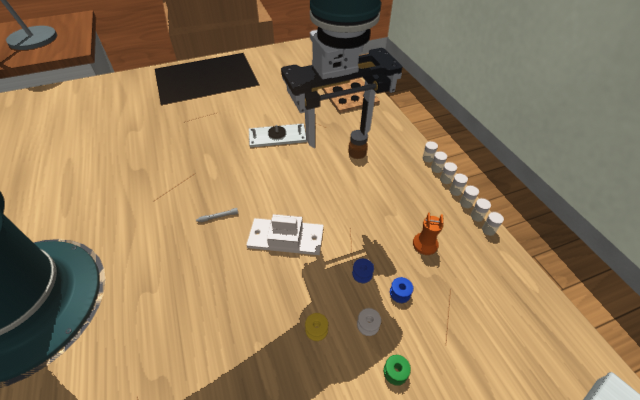

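View pics/wrist0.png

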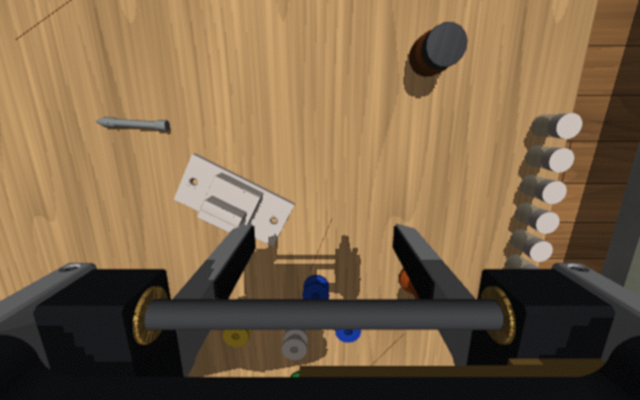

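```bash
python3 - <<'E'
import cv2,numpy as np
a=cv2.imread("pics/scene0.png");b=cv2.imread("pics/side0.png")
f=lambda im,x0,y0,w,h:cv2.resize(im[y0:y0+h,x0:x0+w],(400,300),interpolation=cv2.INTER_CUBIC)
cv2.imwrite("pics/c1.png",np.vstack([np.hstack([f(a,175,225,120,90),f(b,300,255,120,90)]),np.hstack([f(a,380,130,80,60),f(b,240,110,80,60)])]))
cv2.imwrite("pics/c2.png",np.vstack([np.hstack([f(a,255,165,100,75),f(b,235,200,100,75)]),np.hstack([f(a,345,300,120,90),f(b,420,140,120,90)])]))
E
```

```text
(no output)
```

View pics/c1.png

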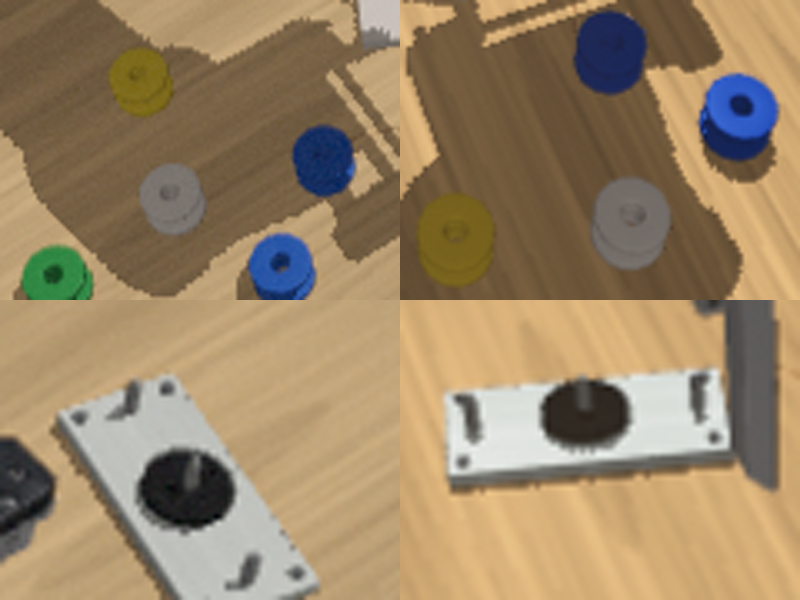

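View pics/c2.png

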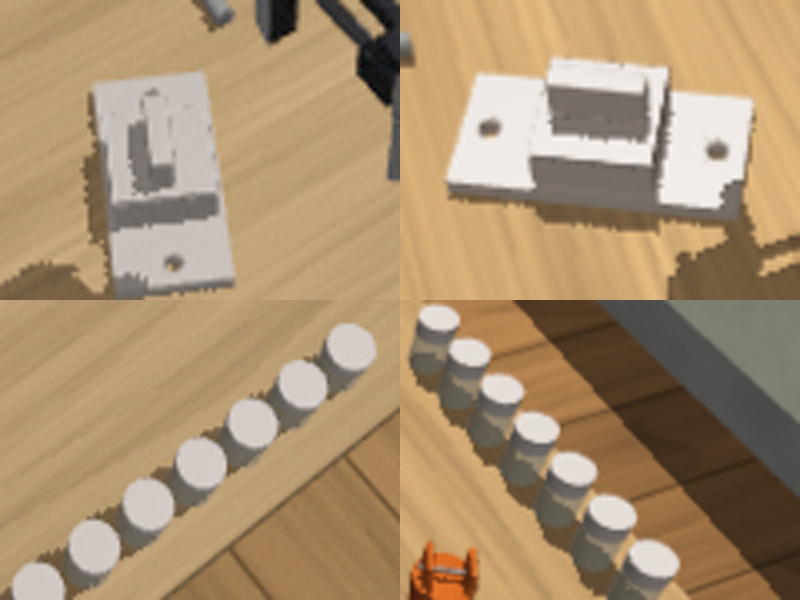

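```bash
cat > h.py <<'E'
import numpy as np, cv2
from plant import manip
def ray(c,uv):
    M=c["world_to_cam"];R=M[:3,:3];t=M[:3,3]
    d=np.array([(uv[0]-c["cx"])/c["fx"],(uv[1]-c["cy"])/c["fy"],1]);return -R.T@t,R.T@d
def atz(c,uv,z):
    o,d=ray(c,uv);return (o+d*(z-o[2])/d[2])
def proj(c,p):
    q=c["world_to_cam"]@np.append(p,1);return np.array([c["fx"]*q[0]/q[2]+c["cx"],c["fy"]*q[1]/q[2]+c["cy"]])
E
python3 - <<'E'
from h import *
S=manip.camera_info("scene");D=manip.camera_info("side");W=manip.camera_info("wrist")
def p(n,c,uv,z):print(n,atz(c,uv,z).round(1))
p("bob scene",S,(226,282.6),28);p("bob side",D,(369.6,319.5),28)
p("bob wrist",W,(293,340),28)
p("tip S",S,(419,161.4),38);p("tip D",D,(276.6,120.5),38)
p("dwl S",S,(407,147),34);p("dwl S",S,(431,181),34)
p("h1 D",D,(257.5,231.7),10);p("h1 W",W,(193,182),10)
p("h2 S",S,(298.2,230.8),10);p("h2 D",D,(314,237.5),10);p("h2 W",W,(274,220),10)
p("pot",S,(427,233),60);p("vice W",W,(103,122),14);p("vice W",W,(168,127),14)
p("holder",S,(318,330),5)
p("by",S,(217,248),20);p("g",S,(192,309),20);p("b1",S,(272,272),20);p("b2",S,(260,305),20)
E
```

```text
bob scene [ 581.1 -264.4   28. ]
bob side [ 578.1 -265.7   28. ]
bob wrist [ 578.7 -245.6   28. ]
tip S [580.2 288.1  38. ]
tip D [587.4 307.9  38. ]
dwl S [525.1 298.1  34. ]
dwl S [640.6 272.9  34. ]
h1 D [448.5  -4.4  10. ]
h1 W [448.7  -5.   10. ]
h2 S [556.  -61.9  10. ]
h2 D [553.7 -61.1  10. ]
h2 W [555.6 -59.5  10. ]
pot [750.5 150.   60. ]
vice W [346.3  73.4  14. ]
vice W [427.6  67.2  14. ]
holder [ 772.6 -159.9    5. ]
by [ 491.4 -239.2   20. ]
g [ 588.  -350.6   20. ]
b1 [ 613.8 -169.8   20. ]
b2 [ 663.  -230.6   20. ]
```

```bash
python3 -m crank '[-0.006,0,0.04,0,0,0,0.094,-0.006,0,0.045,0,0,0,0.094,-0.006,0,0.045,0,0,0,0.094,-0.006,0,0.045,0,0,0,0.094,-0.006,0,0.03,0,0,0,0.094,0,0,0,0,0,0,0.094]'; python3 - <<'E'
from h import *
s=manip.read_state();W=manip.camera_info("wrist");im=manip.grab_frame("wrist");cv2.imwrite("pics/w1.png",im)
np.save("w1.npy",W["world_to_cam"])
print(s["eef_pos"],s["tool_rot"],s["time_s"],ray(W,(320,200))[0])
E
```

```text
time_s: 0.9
eef_pos: [593.1, 210.4, 203.2]
tool_rot: [-1.572, 0.004, 0.001]
wrist_force: [-0.1, -0.7, -0.3]
width: 93.9
[593.0505994  210.36278676 203.20512792] [-1.57175693e+00  4.19371242e-03  1.46289424e-03] 0.9 [594.55875019 287.0061468  381.92900636]
```

View pics/w1.png

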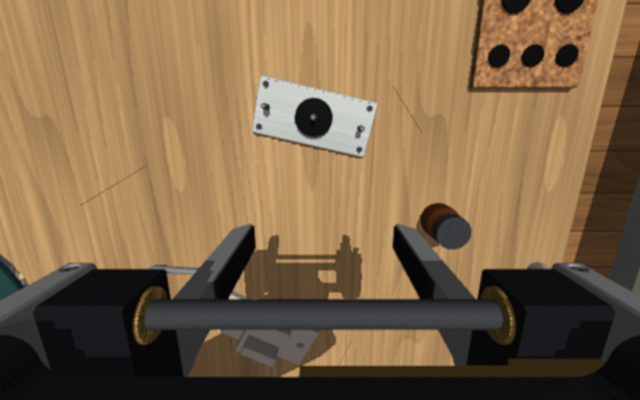

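```bash
python3 - <<'E'
import cv2
im=cv2.imread("pics/w1.png");cv2.imwrite("pics/w1c.png",cv2.resize(im[65:170,240:390],(750,525),interpolation=cv2.INTER_CUBIC))
E
```

```text
(no output)
```

View pics/w1c.png

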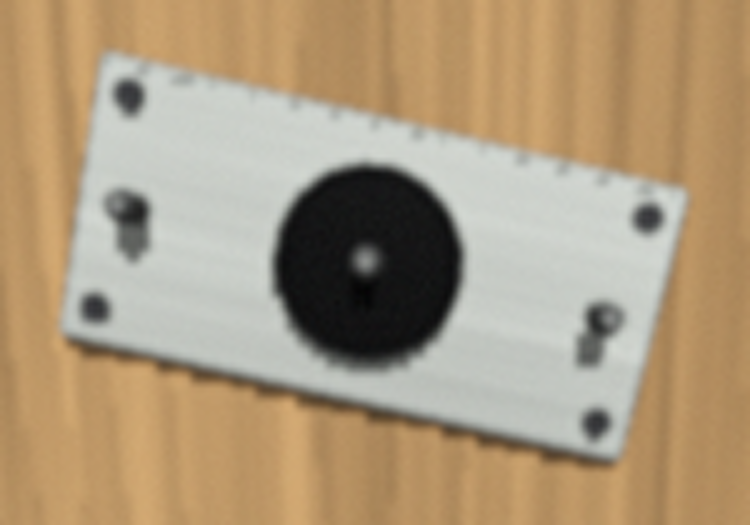

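```bash
python3 - <<'E'
from h import *
W=manip.camera_info("wrist");W["world_to_cam"]=np.load("w1.npy")
g=lambda x,y,z:atz(W,(240+x/5-.4,65+y/5-.4),z)
cs=[g(103,52,10),g(688,190,10),g(618,462,10),g(62,335,10)]
for c in cs: print(c.round(1))
print("mean",np.mean(cs,0))
for a,b in((0,1),(3,2)):
  d=cs[b]-cs[a];print(np.linalg.norm(d),np.degrees(np.arctan2(d[1],d[0])))
a,b=g(120,205,34),g(608,318,34);print(a,b,(a+b)/2,np.linalg.norm(b-a),np.degrees(np.arctan2(*(b-a)[1::-1])));print("tip",g(366,258,38)," disc",g(369,258,18))
E
```

```text
[515.9 339.   10. ]
[660.  306.7  10. ]
[644.9 239.   10. ]
[501.2 271.8  10. ]
mean [580.52744126 289.13620412  10.        ]
147.6805914575537 -12.640636350491537
147.3874838519858 -12.849522224021678
[522.92812781 302.43660447  34.        ] [638.094037   276.44821106  34.        ] [580.5110824  289.44240777  34.        ] 118.06177718197894 -12.716397190604726
tip [580.60433236 290.32362786  38.        ]  disc [580.53497369 290.51485547  18.        ]
```

```bash
python3 -m crank '[0,0,-0.05,0,0,0,0.094,0,0,-0.06,0,0,0,0.094,0,0,-0.06,0,0,0,0.094,0,0,-0.06,0,0,0,0.094,0,0,-0.06,0,0,0,0.094,0,0,-0.06,0,0,0,0.094,0,0,-0.06,0,0,0,0.094,0,0,-0.06,0,0,0,0.094,0,0,-0.05,0,0,0,0.094,0,0,-0.03,0,0,0,0.094,0,0,0,0,0,0,0.094]'; python3 - <<'E'
from h import *
s=manip.read_state();W=manip.camera_info("wrist");im=manip.grab_frame("wrist");cv2.imwrite("pics/w2.png",im)
np.save("w2.npy",W["world_to_cam"])
print(s["eef_pos"],s["tool_rot"],s["time_s"],ray(W,(320,200))[0])
E
```

```text
time_s: 2.33
eef_pos: [581.6, -370.0, 203.8]
tool_rot: [-1.577, 0.021, -0.011]
wrist_force: [0.4, 0.0, 0.1]
width: 94.2
[ 581.56792097 -370.03911708  203.76324686] [-1.57741362  0.02082491 -0.01102416] 2.325 [ 584.97080686 -292.42712116  382.01313936]
```

View pics/w2.png

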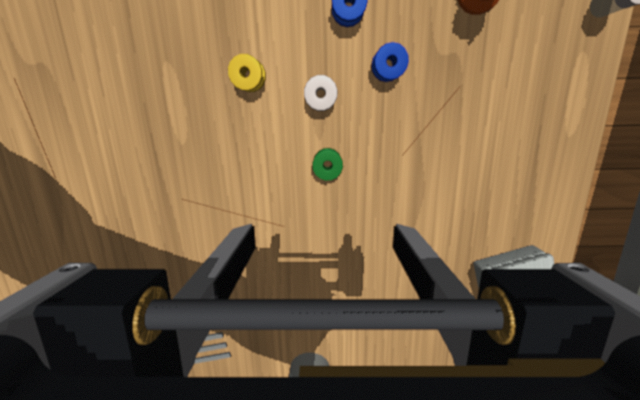

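```bash
python3 - <<'E'
from h import *
W=manip.camera_info("wrist");W["world_to_cam"]=np.load("w2.npy")
im=cv2.imread("pics/w2.png");c=im[60:125,280:360];cv2.imwrite("pics/w2c.png",cv2.resize(c,(640,520),interpolation=cv2.INTER_CUBIC))
h=cv2.cvtColor(im,cv2.COLOR_BGR2HSV)
m=((h[...,1]<60)&(h[...,2]>110)).astype(np.uint8);m[:70]=0;m[120:]=0;m[:,:295]=0;m[:,350:]=0
M=cv2.moments(m);print(M["m10"]/M["m00"],M["m01"]/M["m00"],M["m00"])
for uv in((320.5,92),(M["m10"]/M["m00"],M["m01"]/M["m00"])):
  print(atz(W,uv,28),atz(W,uv,21))
E
```

```text
320.193287037037 92.23379629629629 864.0
[ 579.62966153 -263.60050297   28.        ] [ 579.52404958 -263.03050626   21.        ]
[ 579.2625884  -263.85152906   28.        ] [ 579.14971821 -263.28649595   21.        ]
```

View pics/w2c.png

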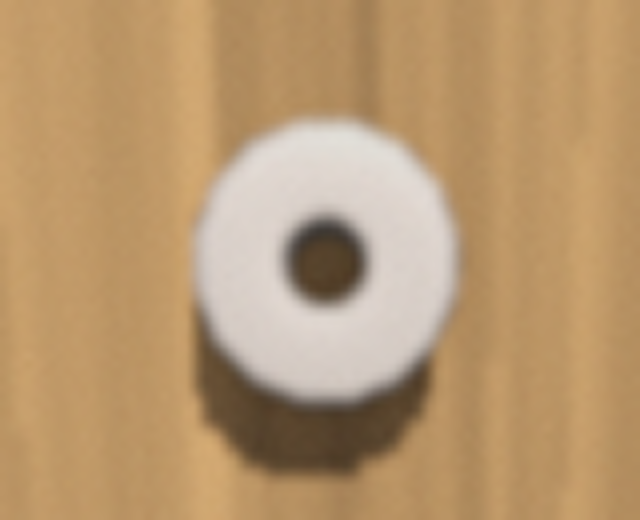

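```bash
cat >> h.py <<'E'
from scipy.spatial.transform import Rotation as Ro
def need(x,y,z,yaw=0,tilt=None):
    s=manip.read_state();R=Ro.from_rotvec(s["tool_rot"])
    T=Ro.from_euler("z",yaw,degrees=True)*Ro.from_euler("x",-90,degrees=True)
    d=np.array([x,y,z])-s["eef_pos"]
    print("t",s["time_s"],"pos",s["eef_pos"].round(1),"F",s["wrist_force"].round(1),"w",round(s["width"],1))
    print(" shift tool mm",R.inv().apply(d).round(1)," target-axes",T.inv().apply(d).round(1)," turn deg",np.degrees((R.inv()*T).as_rotvec()).round(2))
E
python3 -c "
from h import *
need(579.4,-264,60)"
```

```text
t 2.375 pos [ 582.  -368.6  203.8] F [-0.3  0.3 -0.4] w 93.7
 shift tool mm [ -3.7 143.2 105.4]  target-axes [ -2.6 143.8 104.6]  turn deg [ 0.35 -1.09 -0.35]
```

```bash
python3 -m crank '[-0.001,0.03,0.03,0.35,-1.1,-0.35,0.07,-0.001,0.04,0.035,0,0,0,0.07,0,0.045,0.035,0,0,0,0.07,0,0.02,0.005,0,0,0,0.07,0,0,0,0,0,0,0.07]'; python3 -c "
from h import *
need(579.4,-264,5)"
```

```text
time_s: 3.0
eef_pos: [579.6, -257.9, 66.1]
tool_rot: [-1.57, -0.004, 0.001]
wrist_force: [0.1, -0.4, 0.4]
width: 70.4
t 3.0 pos [ 579.6 -257.9   66.1] F [ 0.1 -0.4  0.4] w 70.4
 shift tool mm [-0.3 61.1 -6.1]  target-axes [-0.2 61.1 -6.1]  turn deg [-0.03  0.17  0.1 ]
```

```bash
python3 -m crank '[0,0.01,-0.006,0,0.2,0.1,0.065,0,0.02,0,0,0,0,0.065,0,0.02,0,0,0,0,0.065,0,0.008,0,0,0,0,0.065,0,0,0,0,0,0,0.065]'; python3 - <<'E'
from h import *
need(579.4,-264,5)
cv2.imwrite("pics/w3.png",manip.grab_frame("wrist"))
E
```

```text
time_s: 3.62
eef_pos: [580.1, -266.1, 5.8]
tool_rot: [-1.571, 0.001, -0.003]
wrist_force: [-0.0, 0.3, -0.5]
width: 64.5
t 3.625 pos [ 580.1 -266.1    5.8] F [-0.   0.3 -0.5] w 64.5
 shift tool mm [-0.7  0.8  2.1]  target-axes [-0.7  0.8  2.1]  turn deg [ 0.04 -0.14  0.1 ]
```

View pics/w3.png

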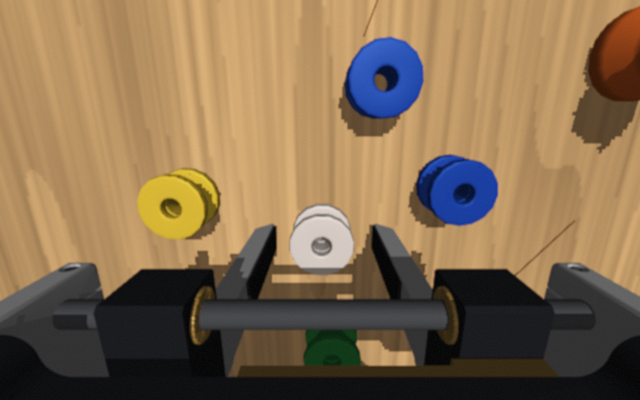

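```bash
python3 -m crank '[-0.0007,0,0.002,0,0,0,0.055,0,0,0,0,0,0,0.03,0,0,0,0,0,0,0.03,0,0,0,0,0,0,0.03,0,0,0,0,0,0,0.03]'; python3 - <<'E'
from h import *
need(579.4,-264,5)
E
```

```text
time_s: 4.3
eef_pos: [580.5, -264.2, 7.9]
tool_rot: [-1.572, -0.002, -0.005]
wrist_force: [0.6, 0.1, 0.2]
width: 38.8
t 4.3 pos [ 580.5 -264.2    7.9] F [0.6 0.1 0.2] w 38.8
 shift tool mm [-1.1  2.9  0.2]  target-axes [-1.1  2.9  0.2]  turn deg [ 0.1  -0.13  0.26]
```

```bash
python3 -m crank '[0,-0.04,0,0,0,0,0.03,0,-0.05,0.01,0,0,0,0.03,0,-0.04,0.05,0,0,0,0.03,0,0,0.06,0,0,0,0.03,0,0,0.06,0,0,0,0.03,0,0,0.06,0,0,0,0.03,0,0,0.06,0,0,0,0.03,0,0,0.06,0,0,0,0.03,0,0,0.06,0,0,0,0.03,0,0,0.04,0,0,0,0.03,0,0,0.02,0,0,0,0.03,0,0,0,0,0,0,0.03]'; python3 - <<'E'
from h import *
need(580.5,289.5,100)
E
```

```text
time_s: 5.8
eef_pos: [581.5, 228.2, 141.1]
tool_rot: [-1.572, -0.001, -0.01]
wrist_force: [0.7, -0.7, -0.4]
width: 38.1
t 5.8 pos [581.5 228.2 141.1] F [ 0.7 -0.7 -0.4] w 38.1
 shift tool mm [-1.6 41.  61.4]  target-axes [-1.  41.1 61.3]  turn deg [ 0.08 -0.32  0.4 ]
```

```bash
python3 -m crank '[-0.001,0,0.03,0,-0.3,0.4,0.03,0,0.02,0.025,0,0,0,0.03,0,0.02,0.005,0,0,0,0.03,0,0,0,0,0,0,0.03]'; python3 - <<'E'
from h import *
need(580.5,289.5,60)
for n in("wrist","scene","side"): cv2.imwrite(f"pics/{n}4.png",manip.grab_frame(n))
a=cv2.imread("pics/scene4.png");b=cv2.imread("pics/side4.png");w=cv2.imread("pics/wrist4.png")
cv2.imwrite("pics/c4.png",np.hstack([cv2.resize(a[110:220,350:490],(400,314)),cv2.resize(b[60:170,210:350],(400,314))]))
E
```

```text
time_s: 6.3
eef_pos: [583.5, 280.2, 99.8]
tool_rot: [-1.576, 0.007, -0.008]
wrist_force: [0.1, 0.1, 0.4]
width: 38.6
t 6.3 pos [583.5 280.2  99.8] F [0.1 0.1 0.4] w 38.6
 shift tool mm [-3.1 39.7  9.5]  target-axes [-3.  39.8  9.3]  turn deg [ 0.28 -0.53  0.04]
```

View pics/wrist4.png

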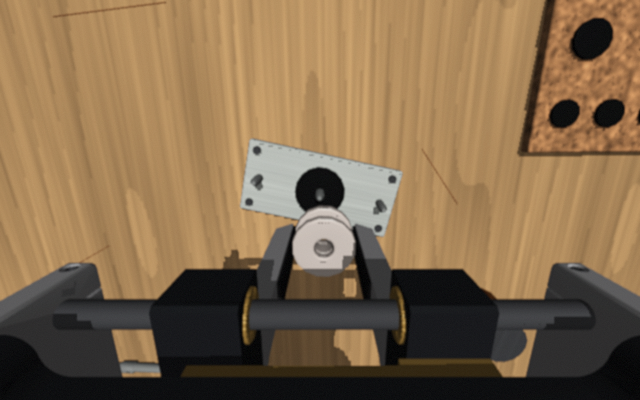

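View pics/c4.png

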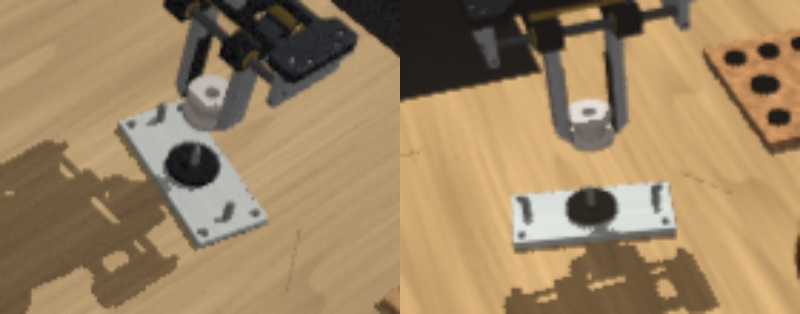

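```bash
python3 - <<'E'
from h import *
W=manip.camera_info("wrist")
w=cv2.imread("pics/wrist4.png");cv2.imwrite("pics/c5.png",cv2.resize(w[160:280,240:400],(800,600),interpolation=cv2.INTER_CUBIC))
print(atz(W,(324,246),120),atz(W,(320,191),38))
need(580.5,289.5,60)
E
```

```text
[585.28413439 281.97685577 120.        ] [582.26225984 296.20739768  38.        ]
t 6.45 pos [584.4 281.  102. ] F [0.6 0.6 0.4] w 38.3
 shift tool mm [-4.1 41.9  8.6]  target-axes [-3.9 42.   8.5]  turn deg [ 0.19 -0.54  0.2 ]
```

View pics/c5.png

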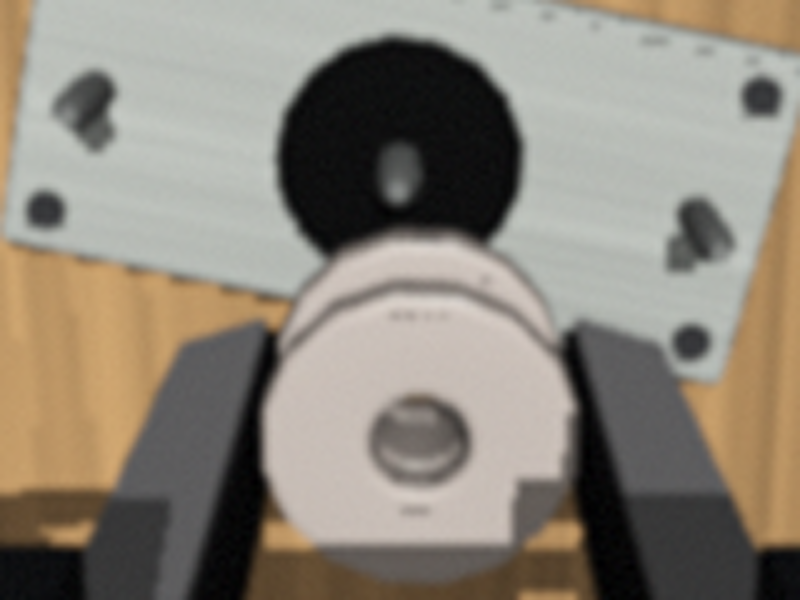

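```bash
python3 -m crank '[-0.002,0.01,0,0.2,-0.5,0,0.03,0,0,0,0,0,0,0.03]'; python3 - <<'E'
from h import *
need(580.5,289.5,60)
W=manip.camera_info("wrist");np.save("w6.npy",W["world_to_cam"])
w=manip.grab_frame("wrist")
need(580.5,289.5,60)
cv2.imwrite("pics/w6.png",w);cv2.imwrite("pics/c6.png",cv2.resize(w[160:280,240:400],(800,600),interpolation=cv2.INTER_CUBIC))
E
```

```text
time_s: 6.7
eef_pos: [583.0, 280.0, 92.4]
tool_rot: [-1.57, -0.003, -0.005]
wrist_force: [0.6, -0.0, -0.6]
width: 38.1
t 6.7 pos [583.  280.   92.4] F [ 0.6 -0.  -0.6] w 38.1
 shift tool mm [-2.6 32.4  9.5]  target-axes [-2.5 32.4  9.5]  turn deg [-0.05 -0.07  0.28]
t 6.75 pos [583.4 280.2  93. ] F [0.3 0.4 0.2] w 38.6
 shift tool mm [-3.1 33.   9.3]  target-axes [-2.9 33.   9.3]  turn deg [-0.07 -0.08  0.32]
```

View pics/c6.png

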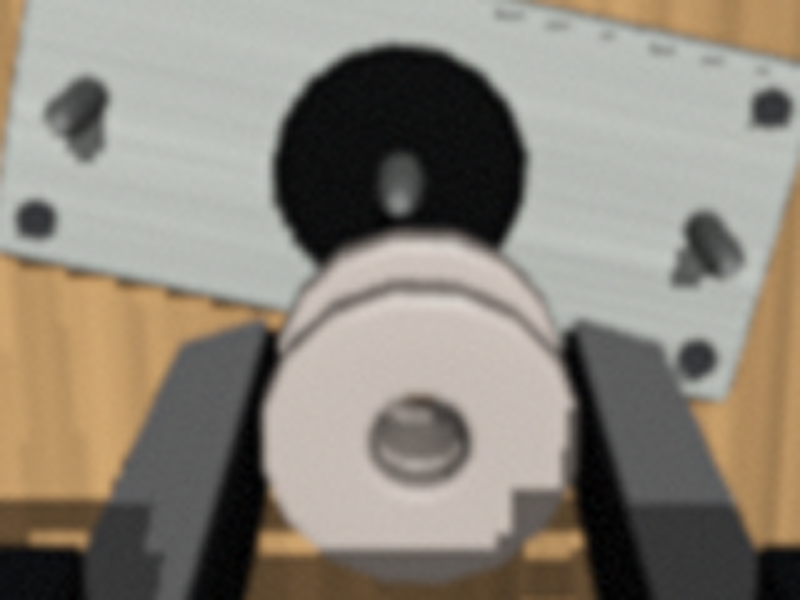

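```bash
python3 - <<'E'
from h import *
W=manip.camera_info("wrist");W["world_to_cam"]=np.load("w6.npy")
g=lambda x,y,z:atz(W,(240+x/5-.4,160+y/5-.4),z).round(1)
print("bore",g(420,440,92.4+20),"tip",g(400,203,38),"disc",g(400,168,18),"dow",g(68,122,34),g(722,262,34))
E
```

```text
bore [583.5 280.7 112.4] tip [580.5 289.7  38. ] disc [580.3 290.7  18. ] dow [523.6 303.1  34. ] [637.2 277.5  34. ]
```

```bash
python3 -m crank '[-0.003,0.015,0.009,0,0,0.3,0.03,0,0.008,0,0,0,0,0.03,0,0,0,0,0,0,0.03]'; python3 - <<'E'
from h import *
need(580.2,289.2,26)
E
```

```text
time_s: 7.12
eef_pos: [580.1, 290.1, 68.2]
tool_rot: [-1.57, 0.001, -0.001]
wrist_force: [-0.4, 0.0, -0.5]
width: 38.4
t 7.125 pos [580.1 290.1  68.2] F [-0.4  0.  -0.5] w 38.4
 shift tool mm [ 0.1 42.2 -1. ]  target-axes [ 0.1 42.2 -0.9]  turn deg [-0.07 -0.06 -0.01]
```

```bash
python3 -m crank '[0,0.012,-0.001,0,0,0,0.03,0,0.012,0,0,0,0,0.03,0,0.006,0,0,0,0,0.03,0,0,0,0,0,0,0.03]'; python3 - <<'E'
from h import *
need(580.2,289.2,26)
for n in("wrist","side","scene"): cv2.imwrite(f"pics/{n}7.png",manip.grab_frame(n))
a=cv2.imread("pics/scene7.png");b=cv2.imread("pics/side7.png");w=cv2.imread("pics/wrist7.png")
cv2.imwrite("pics/c7.png",np.hstack([cv2.resize(a[120:200,375:465],(400,356)),cv2.resize(b[70:150,235:325],(400,356))]))
E
```

```text
time_s: 7.62
eef_pos: [580.0, 288.8, 35.7]
tool_rot: [-1.57, 0.001, -0.001]
wrist_force: [0.4, 0.1, -0.4]
width: 37.9
t 7.625 pos [580.  288.8  35.7] F [ 0.4  0.1 -0.4] w 37.9
 shift tool mm [0.2 9.7 0.4]  target-axes [0.2 9.7 0.4]  turn deg [-0.05 -0.07 -0.03]
```

View pics/c7.png

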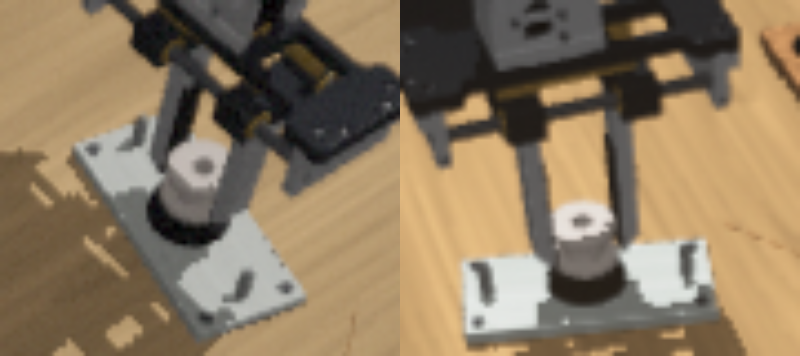

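View pics/wrist7.png

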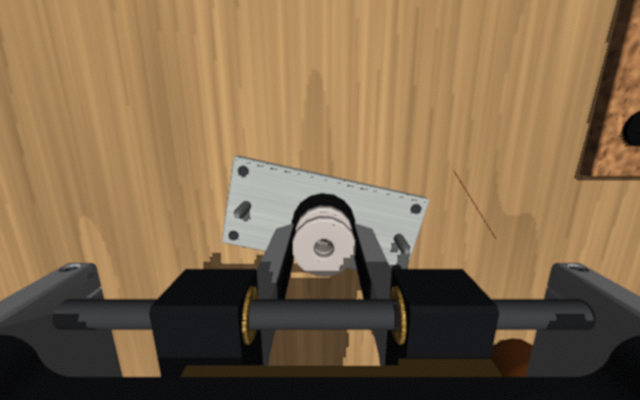

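```bash
python3 -m crank '[0,0.006,0,0,0,0,0.03,0,0.003,0,0,0,0,0.03,0,0,0,0,0,0,0.03]'; python3 -c "
from h import *
need(580.2,289.2,26)"
```

```text
time_s: 8.15
eef_pos: [580.7, 289.2, 27.5]
tool_rot: [-1.569, -0.0, -0.002]
wrist_force: [0.3, -1.0, -0.8]
width: 38.8
t 8.15 pos [580.7 289.2  27.5] F [ 0.3 -1.  -0.8] w 38.8
 shift tool mm [-0.5  1.5 -0. ]  target-axes [-0.5  1.5 -0. ]  turn deg [-0.11 -0.07  0.07]
```

```bash
python3 -m crank '[0,0.001,0,0,0,0,0.03,0,0,0,0,0,0,0.055,0,0,0,0,0,0,0.055,0,0,0,0,0,0,0.055,0,0,0,0,0,0,0.055]'; python3 - <<'E'
from h import *
need(580.2,289.2,26)
for n in("wrist","side","scene"): cv2.imwrite(f"pics/{n}8.png",manip.grab_frame(n))
a=cv2.imread("pics/scene8.png");b=cv2.imread("pics/side8.png");w=cv2.imread("pics/wrist8.png")
cv2.imwrite("pics/c8.png",np.hstack([cv2.resize(a[120:200,375:465],(400,356)),cv2.resize(b[70:150,235:325],(400,356))]))
E
```

```text
time_s: 8.78
eef_pos: [581.0, 289.4, 26.8]
tool_rot: [-1.569, -0.001, -0.002]
wrist_force: [0.4, 0.2, 0.2]
width: 54.7
t 8.775 pos [581.  289.4  26.8] F [0.4 0.2 0.2] w 54.7
 shift tool mm [-0.8  0.8 -0.2]  target-axes [-0.8  0.8 -0.2]  turn deg [-0.12 -0.07  0.11]
```

View pics/c8.png

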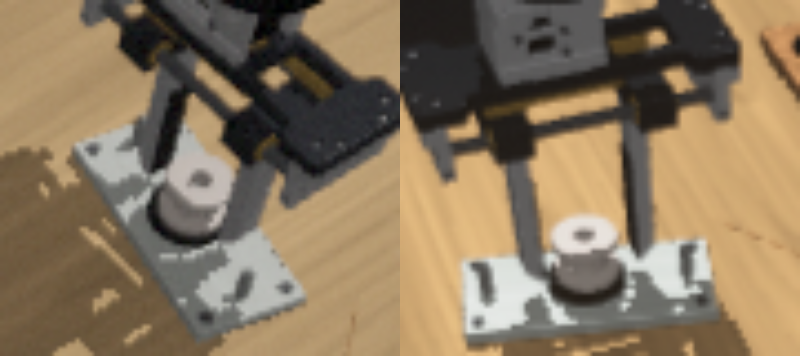

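```bash
python3 -m crank '[0,-0.01,0,0,0,0,0.055,0,-0.03,0,0,0,0,0.055,0,-0.06,0,0,0,0,0.055,0,-0.06,-0.01,0,0,0,0.07,0,-0.02,-0.05,0,0,0,0.07,0,0,-0.06,0,0,0,0.07,0,0,-0.06,0,0,0,0.07,0,0,-0.06,0,0,0,0.07,0,0,-0.05,0,0,0,0.07,0,0,-0.03,0,-8,0,0.07,0,0,0,0,-10.5,0,0.07,0,0,0,0,-10.5,0,0.07,0,0,0,0,-10.5,0,0.07,0,0,0,0,-10.5,0,0.07,0,0,0,0,-10,0,0.07,0,0,0,0,0,0,0.07]'; python3 - <<'E'
from h import *
need(570,-69,200,62.1)
cv2.imwrite(f"pics/scene9.png",manip.grab_frame("scene")[100:300,200:500])
E
```

```text
time_s: 10.92
eef_pos: [580.2, -41.8, 224.3]
tool_rot: [-1.408, -0.847, 0.826]
wrist_force: [0.4, -0.3, -0.1]
width: 70.5
t 10.925 pos [580.2 -41.8 224.3] F [ 0.4 -0.3 -0.1] w 70.5
 shift tool mm [-29.   24.1  -3.7]  target-axes [-28.8  24.3  -3.7]  turn deg [ 0.57 -0.53  0.51]
```

View pics/scene9.png

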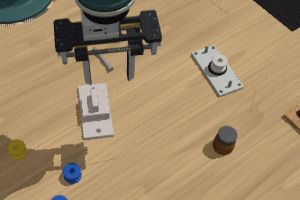

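```bash
python3 -m crank '[-0.029,0.02,-0.004,0.6,-0.5,0.5,0.07,0,0,0,0,0,0,0.07]'; python3 - <<'E'
from h import *
need(570,-69,200,62.1)
W=manip.camera_info("wrist");np.save("w10.npy",W["world_to_cam"])
w=manip.grab_frame("wrist")
need(570,-69,200,62.1)
cv2.imwrite("pics/w10.png",w)
E
```

```text
time_s: 11.22
eef_pos: [570.0, -69.7, 204.3]
tool_rot: [-1.405, -0.835, 0.834]
wrist_force: [-0.7, 1.1, -0.8]
width: 70.1
t 11.225 pos [570.  -69.7 204.3] F [-0.7  1.1 -0.8] w 70.1
 shift tool mm [0.6 4.3 0.3]  target-axes [0.6 4.3 0.3]  turn deg [ 0.01 -0.68  0.01]
t 11.275 pos [570.9 -68.1 205.4] F [-0.2  1.   0.3] w 69.7
 shift tool mm [-1.2  5.4  0.4]  target-axes [-1.2  5.4  0.4]  turn deg [ 0.09 -0.57  0.1 ]
```

View pics/w10.png

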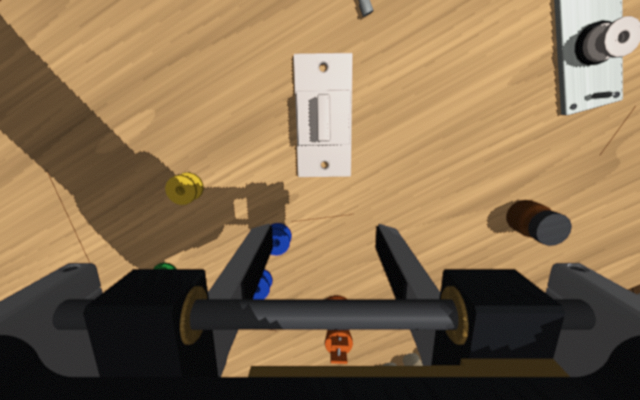

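```bash
python3 - <<'E'
import cv2
im=cv2.imread("pics/w10.png");cv2.imwrite("pics/w10c.png",cv2.resize(im[45:185,270:370],(500,700)[:2],interpolation=cv2.INTER_CUBIC)[:600] if 0 else cv2.resize(im[45:185,250:390],(600,600),interpolation=cv2.INTER_CUBIC))
E
```

```text
(no output)
```

View pics/w10c.png

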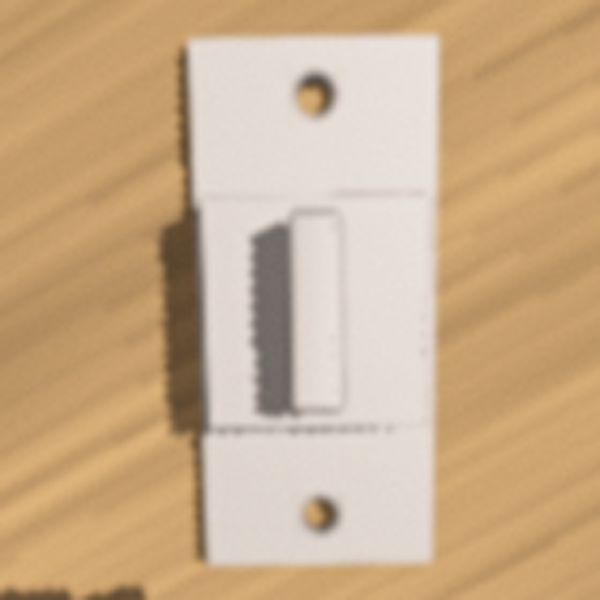

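```bash
python3 - <<'E'
from h import *
W=manip.camera_info("wrist");W["world_to_cam"]=np.load("w10.npy")
k=600/140
g=lambda x,y,z:atz(W,(250+x/k-.4,45+y/k-.4),z)
a,b=g(314,96,10),g(320,514,10);print(a,b,(a+b)/2,np.linalg.norm(b-a),np.degrees(np.arctan2(*(b-a)[1::-1])))
cs=[g(188,38,10),g(440,36,10),g(434,562,10),g(208,562,10)];print(np.mean(cs,0))
r=[g(291,212,62),g(342,212,62),g(343,411,62),g(292,411,62)];print(np.mean(r,0),[np.degrees(np.arctan2(*(r[i]-r[j])[1::-1])) for i,j in((3,0),(2,1))])
need(502,-33,100,62.1)
E
```

```text
[448.7506463   -4.86814993  10.        ] [554.08651169 -60.3080071   10.        ] [501.41857899 -32.58807852  10.        ] 119.0345424633202 -27.758509938573976
[501.43928611 -32.41511059  10.        ]
[501.52172819 -32.65281899  62.        ] [np.float64(-28.633744046742564), np.float64(-27.996213799980065)]
t 11.275 pos [570.9 -68.1 205.4] F [-0.2  1.   0.3] w 69.7
 shift tool mm [ -2.2 105.2  77.5]  target-axes [ -1.2 105.4  77.3]  turn deg [ 0.09 -0.57  0.1 ]
```

```bash
python3 -m crank '[-0.001,0.02,0.04,0,-0.5,0,0.07,0,0.04,0.038,0,0,0,0.07,0,0.045,0,0,0,0,0.07,0,0,0,0,0,0,0.07]'; python3 - <<'E'
from h import *
need(501.5,-32.6,42,62.2)
E
```

```text
time_s: 11.78
eef_pos: [502.9, -27.7, 101.2]
tool_rot: [-1.406, -0.844, 0.831]
wrist_force: [0.1, -0.7, -0.0]
width: 70.0
t 11.775 pos [502.9 -27.7 101.2] F [ 0.1 -0.7 -0. ] w 70.0
 shift tool mm [-5.4 59.1 -0.7]  target-axes [-5.  59.2 -1. ]  turn deg [ 0.38 -0.56  0.32]
```

```bash
python3 -m crank '[-0.005,0.015,-0.001,0.4,-0.6,0.3,0.06,0,0.01,0,0,0,0,0.05,0,0,0,0,0,0,0.05]'; python3 - <<'E'
from h import *
need(501.5,-32.6,42,62.2)
W=manip.camera_info("wrist");np.save("w11.npy",W["world_to_cam"])
w=manip.grab_frame("wrist")
need(501.5,-32.6,42,62.2)
cv2.imwrite("pics/w11.png",w)
E
```

```text
time_s: 12.15
eef_pos: [504.4, -32.7, 78.1]
tool_rot: [-1.403, -0.848, 0.842]
wrist_force: [0.6, -0.6, 0.3]
width: 50.4
t 12.15 pos [504.4 -32.7  78.1] F [ 0.6 -0.6  0.3] w 50.4
 shift tool mm [-1.3 36.1  2.7]  target-axes [-1.3 36.1  2.6]  turn deg [ 0.19 -0.03  0.11]
t 12.2 pos [504.5 -32.7  78.4] F [ 0.7  1.2 -0.2] w 50.3
 shift tool mm [-1.4 36.4  2.9]  target-axes [-1.3 36.4  2.7]  turn deg [ 0.22 -0.02  0.12]
```

View pics/w11.png

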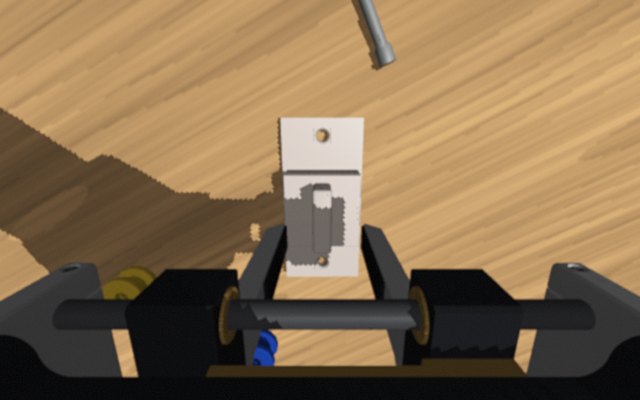

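```bash
python3 -m crank '[-0.0013,0.015,0.0027,0.2,0,0.1,0.05,0,0.012,0,0,0,0,0.05,0,0.005,0,0,0,0,0.05,0,0,0,0,0,0,0.05]'; python3 - <<'E'
from h import *
need(501.5,-32.6,40,62.2)
E
```

```text
time_s: 12.7
eef_pos: [501.6, -32.6, 44.5]
tool_rot: [-1.401, -0.845, 0.844]
wrist_force: [-0.3, 0.9, -1.0]
width: 50.2
t 12.7 pos [501.6 -32.6  44.5] F [-0.3  0.9 -1. ] w 50.2
 shift tool mm [-0.   4.5  0.1]  target-axes [-0.   4.5  0.1]  turn deg [ 0.02 -0.05  0.03]
```

```bash
python3 -m crank '[0,0.004,0,0,0,0,0.05,0,0,0,0,0,0,0.05,0,0,0,0,0,0,0.005,0,0,0,0,0,0,0.005,0,0,0,0,0,0,0.005,0,0,0,0,0,0,0.005]'; python3 - <<'E'
from h import *
need(501.5,-32.6,40,62.2)
cv2.imwrite("pics/w12.png",manip.grab_frame("wrist"))
E
```

```text
time_s: 13.45
eef_pos: [502.2, -32.7, 41.0]
tool_rot: [-1.402, -0.846, 0.843]
wrist_force: [0.4, 1.3, 2.0]
width: 13.9
t 13.45 pos [502.2 -32.7  41. ] F [0.4 1.3 2. ] w 13.9
 shift tool mm [-0.3  1.   0.7]  target-axes [-0.3  1.   0.7]  turn deg [ 0.09 -0.05  0.06]
```

View pics/w12.png

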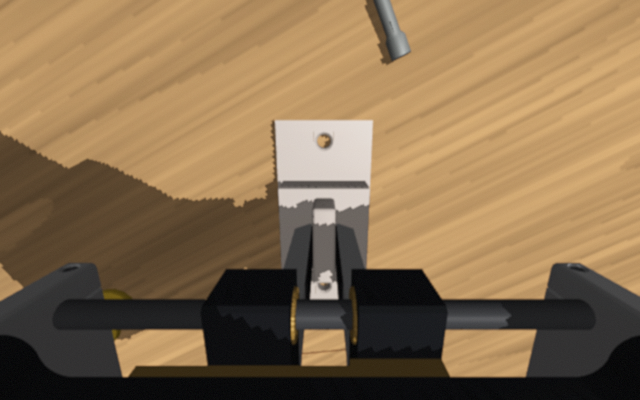

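```bash
python3 -m crank '[0,-0.01,0,0,0,0,0.005,0,-0.03,0,0,0,0,0.005,0,-0.05,0,0,0,0,0.005,0.02,-0.03,0.005,0,0,0,0.005,0.04,0,0.01,0,0,0,0.005,0.05,0,0.012,0,0,0,0.005,0.05,0,0.012,0,0,0,0.005,0.05,0,0.012,0,0,0,0.005,0.04,0,0.01,0,0,0,0.005,0.02,0,0.005,0,0,0,0.005,0,0,0,0,-7.5,0,0.005,0,0,0,0,-7.5,0,0.005,0,0,0,0,0,0,0.005]'; python3 - <<'E'
from h import *
need(580.4,289.7,130,77.3)
E
```

```text
time_s: 15.12
eef_pos: [571.5, 242.9, 172.6]
tool_rot: [-1.31, -1.047, 1.041]
wrist_force: [0.2, 0.3, -2.0]
width: 13.4
t 15.125 pos [571.5 242.9 172.6] F [ 0.2  0.3 -2. ] w 13.4
 shift tool mm [47.6 42.6  1.8]  target-axes [47.6 42.6  1.6]  turn deg [ 0.27 -0.05  0.04]
```

```bash
python3 -m crank '[0.025,0,0.001,0.3,0,0,0.005,0.017,0.015,0.001,0,0,0,0.005,0.003,0.02,0,0,0,0,0.005,0,0.005,0,0,0,0,0.005,0,0,0,0,0,0,0.005]'; python3 - <<'E'
from h import *
need(580.4,289.7,130,77.3)
W=manip.camera_info("wrist");np.save("w13.npy",W["world_to_cam"])
w=manip.grab_frame("wrist")
need(580.4,289.7,130,77.3)
cv2.imwrite("pics/w13.png",w)
for n in("side","scene"): cv2.imwrite(f"pics/{n}13.png",manip.grab_frame(n))
a=cv2.imread("pics/scene13.png");b=cv2.imread("pics/side13.png")
cv2.imwrite("pics/c13.png",np.hstack([cv2.resize(a[100:220,365:485],(400,400)),cv2.resize(b[40:160,220:340],(400,400))]))
E
```

```text
time_s: 15.75
eef_pos: [579.7, 284.7, 129.0]
tool_rot: [-1.312, -1.032, 1.037]
wrist_force: [-0.1, 0.8, -0.8]
width: 14.1
t 15.75 pos [579.7 284.7 129. ] F [-0.1  0.8 -0.8] w 14.1
 shift tool mm [ 5.  -1.   0.5]  target-axes [ 5.  -1.   0.4]  turn deg [-0.07 -0.76 -0.13]
t 15.8 pos [579.8 284.7 129.3] F [-0.8  0.  -1.2] w 13.6
 shift tool mm [ 5.1 -0.8  0.6]  target-axes [ 5.1 -0.7  0.5]  turn deg [-0.06 -0.77 -0.13]
```

View pics/w13.png

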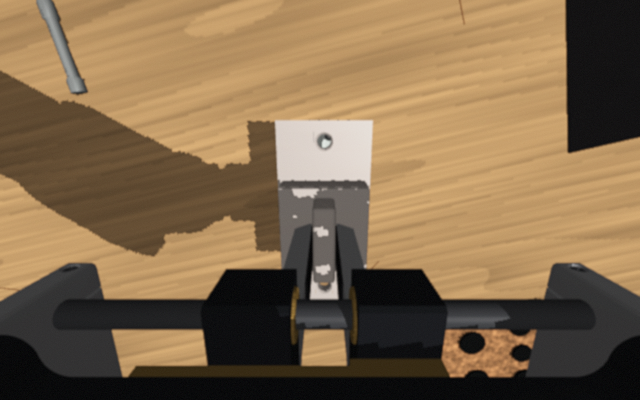

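View pics/c13.png

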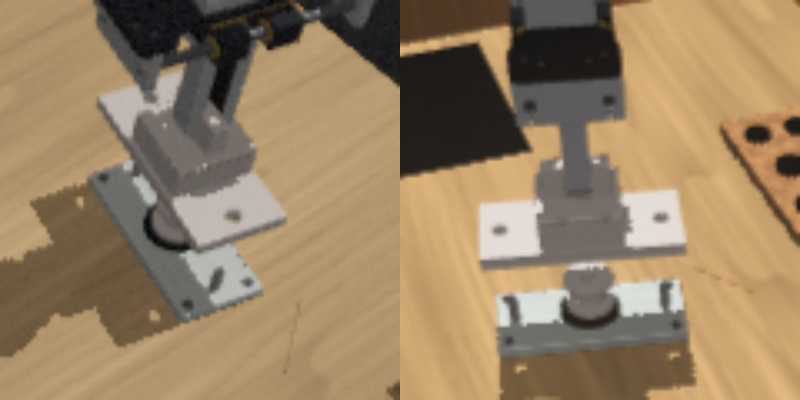

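```bash
python3 - <<'E'
from h import *
W=manip.camera_info("wrist");
for f,uv,z,tcp,yaw in(("w13",(324.3,141),98.2,(579.8,284.7),76.5),):
  W["world_to_cam"]=np.load(f+".npy");p=atz(W,uv,z)
  T=Ro.from_euler("z",yaw,degrees=True)*Ro.from_euler("x",-90,degrees=True)
  print(p,T.inv().apply(p-np.array([*tcp,z])))
  s=manip.read_state();R=Ro.from_rotvec(s["tool_rot"]);print(R.inv().apply(p-np.array([*s["eef_pos"][:2],z])))
w=cv2.imread("pics/w13.png");cv2.imwrite("pics/w13c.png",cv2.resize(w[115:195,265:385],(720,480),interpolation=cv2.INTER_CUBIC))
E
```

```text
[520.36173615 298.98020634  98.2       ] [1.00559729e-02 1.67176305e-14 6.11296278e+01]
[-4.23582190e-01  2.19794019e-03  6.13721774e+01]
```

View pics/w13c.png

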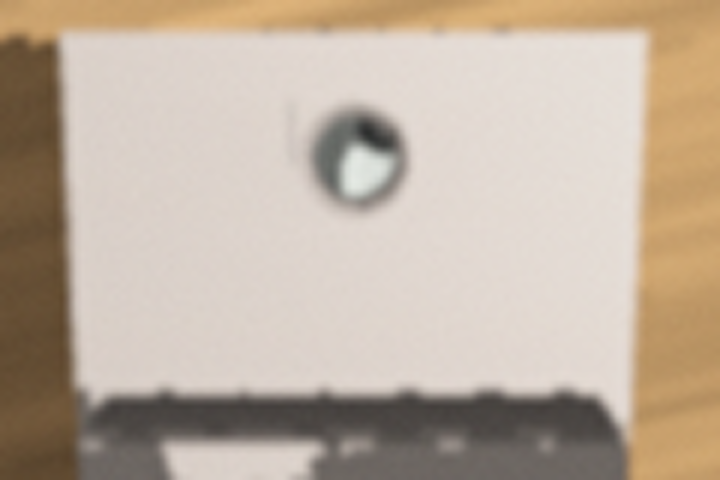

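```bash
python3 -m crank '[0.004,0.01,-0.001,0,-0.8,0,0.005,0.001,0.01,0,0,0,0,0.005,0,0.005,0,0,0,0,0.005,0,0,0,0,0,0,0.005]'; python3 - <<'E'
from h import *
need(581.4,289.4,90,77.3)
W=manip.camera_info("wrist");np.save("w14.npy",W["world_to_cam"])
w=manip.grab_frame("wrist")
need(581.4,289.4,90,77.3)
cv2.imwrite("pics/w14c.png",cv2.resize(w[115:195,265:385],(720,480),interpolation=cv2.INTER_CUBIC))
E
```

```text
time_s: 16.4
eef_pos: [582.7, 289.8, 103.7]
tool_rot: [-1.306, -1.045, 1.046]
wrist_force: [0.5, 0.3, -1.2]
width: 13.7
t 16.4 pos [582.7 289.8 103.7] F [ 0.5  0.3 -1.2] w 13.7
 shift tool mm [-0.6 13.7  1.2]  target-axes [-0.6 13.7  1.2]  turn deg [ 0.03  0.08 -0.05]
t 16.45 pos [582.8 289.8 104. ] F [-0.8  0.  -2. ] w 13.6
 shift tool mm [-0.7 14.   1.3]  target-axes [-0.7 14.   1.3]  turn deg [ 0.05  0.08 -0.04]
```

View pics/w14c.png

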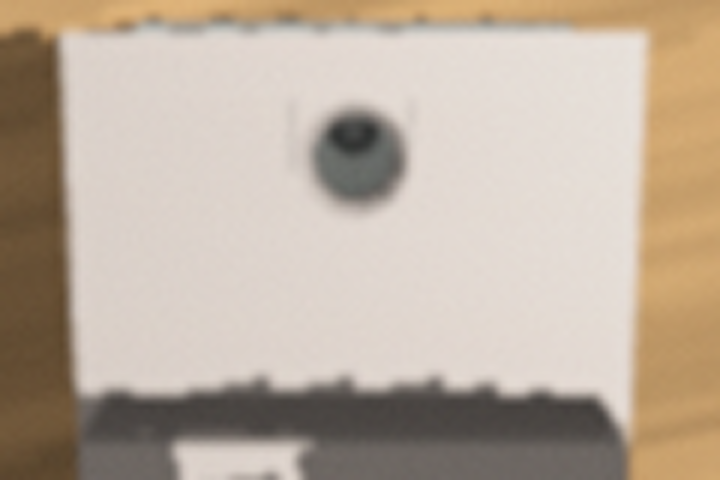

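```bash
python3 - <<'E'
from h import *
W=manip.camera_info("wrist");W["world_to_cam"]=np.load("w14.npy")
g=lambda x,y,z:atz(W,(265+x/6-.4,115+y/6-.4),z)
h=g(358,159,73);d=g(352,128,34);R=Ro.from_euler("z",77.3,degrees=True)*Ro.from_euler("x",-90,degrees=True)
print(h,d,R.inv().apply(d-h))
E
```

```text
[523.26881984 303.14155543  73.        ] [521.59385958 302.66467598  34.        ] [-0.83344603 39.          1.52914145]
```

```bash
python3 -m crank '[-0.0007,0.008,0.0013,0,0,0,0.005,0,0.005,0,0,0,0,0.005,0,0,0,0,0,0,0.005]'; python3 - <<'E'
from h import *
need(581.4,289.4,80,77.3)
W=manip.camera_info("wrist");np.save("w15.npy",W["world_to_cam"])
w=manip.grab_frame("wrist")
need(581.4,289.4,80,77.3)
cv2.imwrite("pics/w15c.png",cv2.resize(w[115:195,265:385],(720,480),interpolation=cv2.INTER_CUBIC))
E
```

```text
time_s: 16.82
eef_pos: [581.4, 289.4, 90.4]
tool_rot: [-1.307, -1.046, 1.045]
wrist_force: [0.7, 0.1, -1.9]
width: 13.5
t 16.825 pos [581.4 289.4  90.4] F [ 0.7  0.1 -1.9] w 13.5
 shift tool mm [ 0.  10.4 -0. ]  target-axes [ 0.  10.4 -0. ]  turn deg [ 0.07  0.08 -0.02]
t 16.875 pos [581.4 289.4  90.6] F [-0.5  0.3 -0.9] w 14.0
 shift tool mm [-0.  10.6  0. ]  target-axes [-0.  10.6  0. ]  turn deg [ 0.08  0.08 -0.02]
```

View pics/w15c.png

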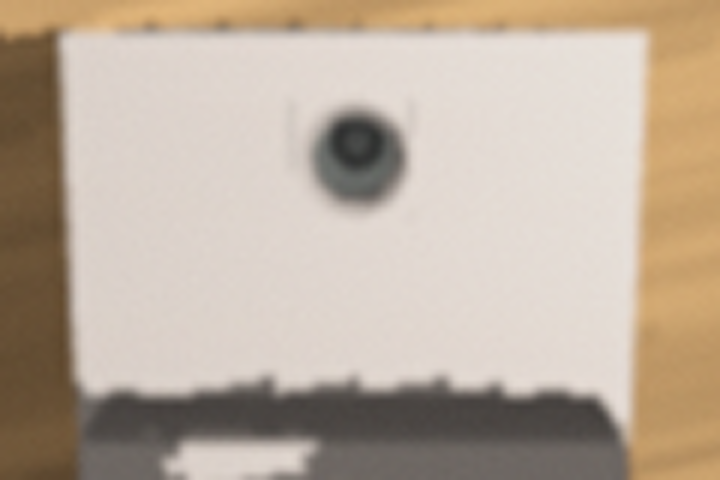

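```bash
python3 - <<'E'
from h import *
W=manip.camera_info("wrist");W["world_to_cam"]=np.load("w15.npy")
g=lambda x,y,z:atz(W,(265+x/6-.4,115+y/6-.4),z)
h=g(358,158,59.4);d=g(355,144,34);R=Ro.from_euler("z",77.3,degrees=True)*Ro.from_euler("x",-90,degrees=True)
print(h,d,R.inv().apply(d-h))
E
```

```text
[521.86193674 302.77830517  59.4       ] [521.75766065 302.41349244  34.        ] [-3.7881212e-01  2.5400000e+01  2.1522232e-02]
```

```bash
python3 -m crank '[-0.0003,0.008,0,0,0,0,0.005,0,0.003,0,0,0,0,0.005,0,0,0,0,0,0,0.005]'; python3 - <<'E'
from h import *
need(581.3,289.2,70,77.3)
W=manip.camera_info("wrist");np.save("w16.npy",W["world_to_cam"])
w=manip.grab_frame("wrist")
b=manip.grab_frame("side");need(581.3,289.2,70,77.3)
cv2.imwrite("pics/w16c.png",np.hstack([cv2.resize(w[115:195,285:365],(400,400),interpolation=cv2.INTER_CUBIC),cv2.resize(b[60:160,225:325],(400,400))]))
E
```

```text
time_s: 17.25
eef_pos: [581.5, 289.1, 78.9]
tool_rot: [-1.307, -1.046, 1.045]
wrist_force: [0.8, 0.0, -0.8]
width: 14.1
t 17.25 pos [581.5 289.1  78.9] F [ 0.8  0.  -0.8] w 14.1
 shift tool mm [0.  8.9 0.2]  target-axes [0.  8.9 0.2]  turn deg [ 0.09  0.07 -0.01]
t 17.35 pos [581.6 289.2  79.2] F [-0.1 -0.4 -1.1] w 13.2
 shift tool mm [-0.1  9.2  0.3]  target-axes [-0.1  9.2  0.3]  turn deg [0.1  0.07 0.  ]
```

View pics/w16c.png

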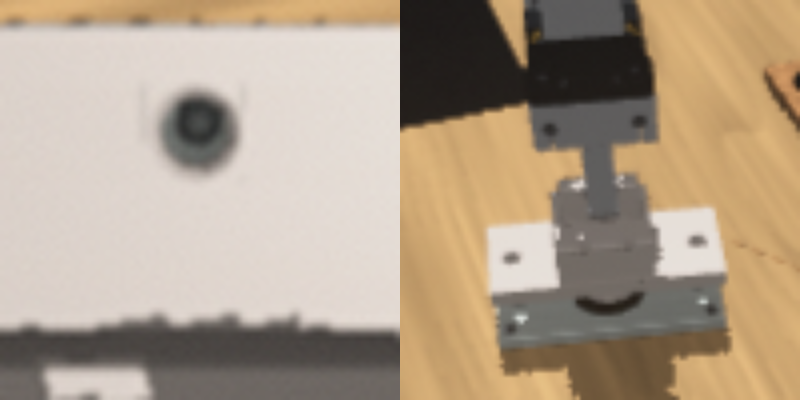

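Dowel is centred in the visible hole (≈(200,128) in the crop); the other hole in the side view is dark too. Going down gently, watching force.

```bash
python3 -m crank '[0,0.005,0,0,0,0,0.005,0,0.004,0,0,0,0,0.005,0,0,0,0,0,0,0.005]'; python3 - <<'E'
from h import *
need(581.3,289.2,62,77.3)
w=manip.grab_frame("wrist")
b=manip.grab_frame("side")
cv2.imwrite("pics/w17c.png",np.hstack([cv2.resize(w[115:195,285:365],(400,400),interpolation=cv2.INTER_CUBIC),cv2.resize(b[60:160,225:325],(400,400))]))
E
```

```text
time_s: 17.73
eef_pos: [581.7, 289.2, 69.7]
tool_rot: [-1.307, -1.047, 1.044]
wrist_force: [0.6, -0.5, -1.5]
width: 13.8
t 17.725 pos [581.7 289.2  69.7] F [ 0.6 -0.5 -1.5] w 13.8
 shift tool mm [-0.1  7.7  0.4]  target-axes [-0.1  7.7  0.4]  turn deg [0.11 0.07 0.01]
```

View pics/w17c.png

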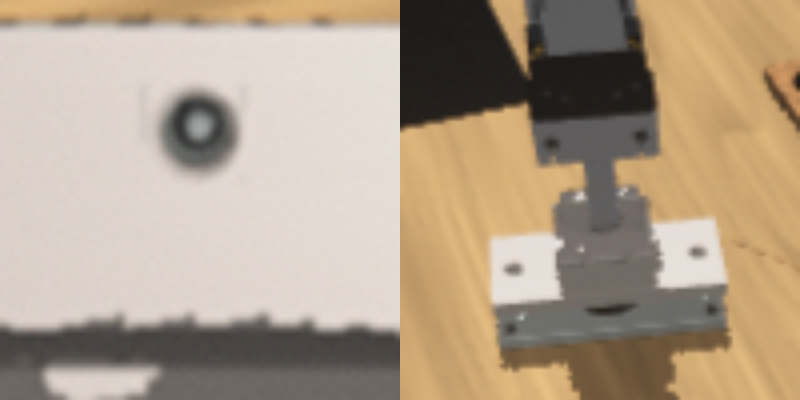

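```bash
python3 -m crank '[0,0.005,0.0004,0,0,0,0.005,0,0.004,0,0,0,0,0.005,0,0,0,0,0,0,0.005]'; python3 - <<'E'
from h import *
need(581.3,289.2,51,77.3)
E
python3 -m crank '[0,0.004,0,0,0,0,0.005,0,0.002,0,0,0,0,0.005,0,0,0,0,0,0,0.005]'; python3 - <<'E'
from h import *
need(581.3,289.2,51,77.3)
E
```

```text
time_s: 18.2
eef_pos: [581.5, 289.4, 60.5]
tool_rot: [-1.307, -1.047, 1.044]
wrist_force: [-0.3, 0.5, -1.5]
width: 13.5
t 18.2 pos [581.5 289.4  60.5] F [-0.3  0.5 -1.5] w 13.5
 shift tool mm [-0.2  9.5  0.2]  target-axes [-0.2  9.5  0.1]  turn deg [0.14 0.07 0.03]
time_s: 18.58
eef_pos: [581.5, 289.4, 54.3]
tool_rot: [-1.307, -1.047, 1.044]
wrist_force: [-1.0, -0.6, 0.7]
width: 13.5
t 18.575 pos [581.5 289.4  54.3] F [-1.  -0.6  0.7] w 13.5
 shift tool mm [-0.2  3.3  0.2]  target-axes [-0.2  3.3  0.1]  turn deg [0.14 0.07 0.03]
```

```bash
python3 -m crank '[0,0.002,0,0,0,0,0.005,0,0.002,0,0,0,0,0.005]'; python3 - <<'E'
from h import *
need(581.3,289.2,51,77.3)
E
python3 -m crank '[0,0.002,0,0,0,0,0.005]'; python3 - <<'E'
from h import *
need(581.3,289.2,51,77.3)
E
```

```text
time_s: 18.82
eef_pos: [581.7, 289.4, 51.0]
tool_rot: [-1.307, -1.047, 1.044]
wrist_force: [-12.6, -7.3, 36.5]
width: 13.5
t 18.825 pos [581.7 289.4  51. ] F [-12.6  -7.3  36.5] w 13.5
 shift tool mm [-0.3 -0.   0.3]  target-axes [-0.3 -0.   0.3]  turn deg [0.17 0.07 0.04]
time_s: 18.95
eef_pos: [581.8, 289.4, 50.9]
tool_rot: [-1.308, -1.047, 1.044]
wrist_force: [-14.6, -10.4, 45.0]
width: 13.2
t 18.95 pos [581.8 289.4  50.9] F [-14.6 -10.4  45. ] w 13.2
 shift tool mm [-0.3 -0.1  0.4]  target-axes [-0.3 -0.1  0.4]  turn deg [0.19 0.06 0.02]
```

```bash
python3 -m crank '[-0.0003,0.001,0.0005,0,0,0,0.005]';python3 -m crank '[-0.0001,0.001,0.0003,0,0,0,0.005]'; python3 - <<'E'
from h import *
need(581.3,289.2,51,77.3)
for n in("wrist","side","scene"): cv2.imwrite(f"pics/{n}20.png",manip.grab_frame(n))
a=cv2.imread("pics/scene20.png");b=cv2.imread("pics/side20.png")
cv2.imwrite("pics/c20.png",np.hstack([cv2.resize(a[110:210,365:465],(400,400)),cv2.resize(b[60:160,225:325],(400,400))]))
need(581.3,289.2,51,77.3)
E
```

```text
time_s: 19.08
eef_pos: [581.7, 289.4, 50.9]
tool_rot: [-1.309, -1.049, 1.043]
wrist_force: [1.2, -0.8, 5.5]
width: 13.7
time_s: 19.2
eef_pos: [581.8, 289.4, 50.9]
tool_rot: [-1.309, -1.049, 1.042]
wrist_force: [-5.5, -3.7, 15.7]
width: 13.8
t 19.2 pos [581.8 289.4  50.9] F [-5.5 -3.7 15.7] w 13.8
 shift tool mm [-0.3 -0.1  0.4]  target-axes [-0.3 -0.1  0.4]  turn deg [0.31 0.05 0.07]
t 19.35 pos [581.8 289.4  50.9] F [-4.4 -4.2 15. ] w 13.8
 shift tool mm [-0.3 -0.1  0.4]  target-axes [-0.3 -0.1  0.4]  turn deg [0.31 0.05 0.07]
```

View pics/c20.png

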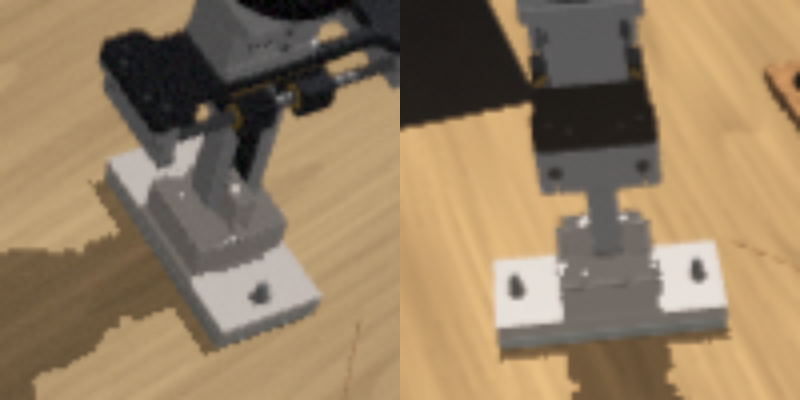

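View pics/scene20.png

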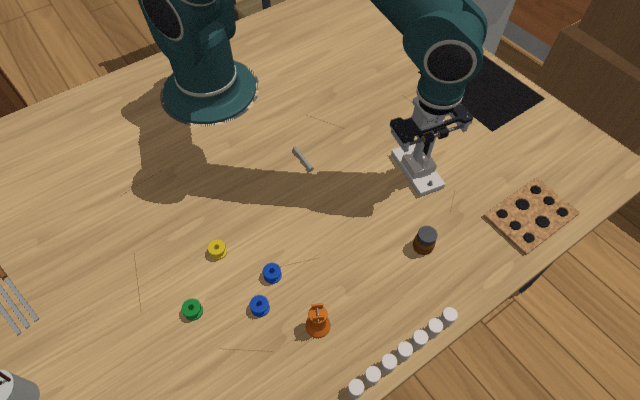

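```bash
python3 -c "
from h import *
manip.close_job()
print(manip.read_state()['time_s'],manip.read_state()['wrist_force'])"
```

```text
the job is handed in; nothing more can be done
the job is handed in; nothing more can be done
```

I loaded the bobbin case and handed the job in at about 19 s. The gripper was still holding the cover pressed shut, and no verdict is reported back.

- **Bobbin:** I put the white bobbin over the spindle, down on the sprung disc, and let go. The side and scene pictures then showed it standing upright on the disc.
- **Cover:** I gripped it by the rib, lined it up by watching one dowel through its hole, and pressed it down. The TCP went from 54.3 mm at first contact to 50.9 mm, against an expected 51 mm when shut. It stayed there whether I pushed with 15 N or 45 N, which fits the cover being flush on the bottom half.
- **Last checks:** both dowels stick up through the cover holes and no gap shows in the side view. The wrist force held steady at about 15 N upward, well above the 6.4 N spring. A sideways force of about 6 N remained from the dowels, so the cover sits slightly to one side, by an estimated 0.5 mm.
- **Bystanders:** the varnish pot, handle holder, pin vice and coloured bobbins look unmoved in the last scene picture.
- **Not checked:** I could not see the disc or the bobbin once the cover was on, so their final positions rest on the cover's height and the force. The state could not be read after handing in.

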